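# Feed an offcut through the width gauge

### The job

Check the pine offcut in the width gauge: with the fingertips, push it along the bench, end first, through the gap between the two aluminium jaws and on until its leading end rests squarely against the blue end stop. Only push it, gently: do not pinch it, lift it off the bench or carry it. Leave the paint tester tin, the roll of black tape and the jar of screws where they are.

Things in the scene. Friction and masses are not known exactly. Their poses are not given: they have to be found in the camera images.
- wood_block: Loose pine offcut, a plain wooden block lying flat: 62 wide (its x) x 120 long (its y) x 38 high (its z), about 0.14 kg (the true mass and friction vary). Origin: centre of its underside. It starts to the robot's left of the gauge, turned up to 0.6 rad from the feed direction and off to one side of the gap's middle line. Either end may lead.
- width_gauge: Fixed width gauge, screwed to the bench: two aluminium jaws, each 26 wide and 40 high, with a 68 mm gap between them (3 mm to spare each side of the offcut), and a blue end stop behind. Origin: on the bench in the middle of the gap. x = feed direction (roughly to the robot's right), y = across the gap, z up. The gap's straight part runs from x = -20 to +20; the offcut slides on the bench itself.
- gap_mouth (a point): Point on the bench in the middle of the gap's mouth, 33 mm before the gauge's origin along its x, where the jaws begin: each ends there in a full round nose of 13 radius, so the mouth widens. The jaws' 6 mm high screwed feet reach out to 81 each side of the middle line. Nothing spans the gap above, so fingers that push the offcut's rear end can follow it into the gap.
- stop_face (a point): Centre of the face of the blue end stop (80 wide, 20 thick, 30 high) that the offcut meets: 152 mm from the gauge's origin along its x, 15 above the bench. With the offcut home its centre lies 60 mm before this point and its rear end 12 mm past the jaws.
- sample_tin: Paint tester tin with a dark blue band, 66 across, 85 high, standing loose beyond the gauge as seen from the robot. Origin: centre of its underside. Leave alone.
- black_tape: Roll of black tape, 65 across, 18 high, lying loose behind the end stop. Origin: centre of its underside. Leave alone.
- screw_jar: Glass jar of screws with a red lid, 62 across, 93 high, standing loose near the far corner of the end stop. Origin: centre of its underside. Leave alone.
Things that resemble listed ones, but are neither listed nor needed, are in the scene too. Of the things shaped like the wood_block, the pine one is meant.

How it is judged:
On the way:
1. the offcut is in the gap, end first, flat on the bench (x of wood_block in the frame of width_gauge between -0.04 and 0.04 m and y of wood_block in the frame of width_gauge between -0.006 and 0.006 m and angle between the y axis of wood_block and the x axis of width_gauge, either way round below 0.12 rad and height (world z) of wood_block below 0.006 m and angle between wood_block's own z axis and vertical below 0.06 rad), for 0.1 s.
At the end, for the whole second after the job is handed in: The offcut has gone through the gap and lies at rest flat on the bench, wholly past the jaws, its leading end within 8 mm of the end stop, within 12 mm of the gauge's middle line and square to the stop within 0.12 rad; the tin, the tape roll and the jar are within 15 mm of where they stood (x of wood_block in the frame of width_gauge between 0.084 and 0.096 m and y of wood_block in the frame of width_gauge between -0.012 and 0.012 m and angle between the y axis of wood_block and the x axis of width_gauge, either way round below 0.12 rad and height (world z) of wood_block below 0.006 m and angle between wood_block's own z axis and vertical below 0.06 rad and linear speed of wood_block below 0.01 m/s and angular speed of wood_block below 0.1 rad/s and distance of each of sample_tin, black_tape, screw_jar from where it was at the start of the episode below 0.015 m); the robot touches nothing.
It fails at once if the offcut is lifted off the bench, carried or tipped (height (world z) of wood_block above 0.012 m or angle between wood_block's own z axis and vertical above 0.25 rad).
It fails at once if before it is home the offcut is pinched or pressed hard (over 30 N from the fingers) (contact force between the fingers and wood_block above 30 N and x of wood_block in the frame of width_gauge below 0.08 m).
It fails at once if the paint tester tin is pushed away or knocked over (distance of sample_tin from where it was at the start of the episode above 0.015 m or angle between sample_tin's own z axis and vertical above 0.2 rad).
It fails at once if the roll of black tape is pushed away or knocked over (distance of black_tape from where it was at the start of the episode above 0.015 m or angle between black_tape's own z axis and vertical above 0.2 rad).
It fails at once if the jar of screws is pushed away or knocked over (distance of screw_jar from where it was at the start of the episode above 0.015 m or angle between screw_jar's own z axis and vertical above 0.2 rad).
It also fails if it takes over 64 s, if anything falls off the work surface, if the arm or the gripper's body presses on something with over 40 N, if the wrist force passes 120 N, or if a joint passes its speed limit or range.

### The arm

A 7-joint arm with a two-finger parallel gripper is mounted at the origin on a cart in front of the work surface, level with it; the furniture and walls round the work are solid. World frame = base frame: x ahead of the robot, y to its left, z up, the work surface at z = 0. Lengths are in m, angles in rad, forces in N, time in s.
With the tool pointing down it reaches from about 0.35 to 0.9 m from the base axis. Payload 19.9 kg.
Tool frame: the origin (TCP) lies on the front face of the gripper's body, between the roots of the fingers; the fingertips stand 97 mm ahead of it and the grasp point (between the pads) lies 78 mm ahead of it; x points along the fingers, y is the direction in which the jaws open and shut, and the axes are right-handed (so a half turn about x gives the same grasp; the last joint's range is limited). The gripper opens to 94 mm and grips with 3 to 60 N. Pads are 16 mm wide; open, the fingers measure 119 mm over their backs; the gripper's body (75 mm by 177 mm) begins 78 mm behind the grasp point.
Start: joints at [1.071, 0.417, -0.01, 1.614, 0.005, 1.111, -0.053], TCP at [0.277, -0.56, 0.303] pointing down, gripper open.
Joint ranges: [-2.81, 2.81], [-0.39, 2.02], [-1.27, 1.25], [0.06, 2.57], [-1.19, 4.33], [0.19, 2], [-2.82, 2.82]. Speed limits (rad/s): [1.89, 1.89, 2.39, 2.39, 3.01, 3.01, 3.01].

### API

Orientations are given as a rotation vector (axis times angle).
In Python, from workcell import bot gives the robot as it stands. The module is installed in compiled form; this text tells all that it offers.
- The arm moves only by the shell command python3 -m pendant 'ROWS' [FORCE]. ROWS is a JSON object of lists of equal length, an entry for each row: "slide": the shift along the tool's x, y, z in mm, a list of three; "spin": the turn about the tool's x in rad; "fingers": the finger opening in mm, from 0 to 94. A call has 1 to 8 rows; each row shifts and turns the commanded pose from where the row before left it, along the tool's axes as they then stand; what a row does not reach is not made up. A row lasts 1/10 s, in which the tool goes at most 50 mm and 8.59 degrees, less where a joint would pass 70% of its speed; a pose out of reach is approached as far as the arm can. A call is refused whole if a number of a shift passes 50 or a number of a turn 0.15, either way. A call with a gripper value outside its range is refused whole. The fingers move at their own pace and stop on an object; FORCE is the grip in N (left out, the last holds). Time passes only in rows, so rows that do not move let the fingers close. It gives the time, the measured TCP pose, the force and the opening at its end, in the units of the state.
- bot.get_state(): the state, without advancing time (a new reading comes with each control period).
- bot.read_camera(name): name is "scene" or "top" or "wrist"; returns a dict with "frame" (384x512x3 uint8, red, green, blue), "fovy" (degrees; the focal length in pixels is half the picture's height over the tangent of half this angle, whatever the lens; pixels are square), "cx", "cy" (the principal point, pixels), "R" (3x3) and "t" (3): a world point X has camera coordinates R X + t. Camera axes: x right, y down, z forward; pixel columns grow to the right and rows downward; lengths in m; the calibration is good to about 2 mm. A picture is of the moment at which its call begins. There is no depth.
- bot.job_done(): hands the job in, once; it reports no verdict.
The state is a dict: "time": time; "qpos": joint angles; "qvel": joint speeds; "joint_torque": joint torques, N m; "tcp_pos": TCP position; "ee_rot": TCP orientation; "wrist_force": force on the tool from outside, world axes, zero at the start; "ft_torque": the same for the moment, N m; "grip_width": opening from 0.0 (shut) to 1.0 (fully open).
Only numpy, scipy, OpenCV 4.12 (cv2) and the standard library are available. Lean on these libraries where they do the work, as an engineer would, in place of code of your own. Each camera call takes 0.05 s, during which the arm holds its last target.

## Working session

There is one attempt and no reset: what is moved stays moved. The work goes in short steps, Python scripts to look and compute and a shell command to move; the robot and the scene stay as the last step left them, time stands still between calls to the robot, and variables do not carry over. Pictures are saved under pics/ and viewed, and the job is handed in when it is done.

```bash
mkdir -p pics; cat > h.py <<'E'
import numpy as np,cv2
from workcell import bot
def shot(n,f):
    c=bot.read_camera(n); cv2.imwrite(f,c['frame'][:,:,::-1]); np.savez(f+'.npz',**{k:np.array(v) for k,v in c.items()}); return c
def load(f): return dict(np.load(f+'.npz'))
def K(c):
    h=c['frame'].shape[0]; f=h/2/np.tan(np.radians(c['fovy'])/2); return f
def px2w(c,u,v,z=0):
    f=K(c); d=np.array([(u-c['cx'])/f,(v-c['cy'])/f,1.]); R=np.array(c['R']);t=np.array(c['t'])
    o=-R.T@t; d=R.T@d; return o+d*(z-o[2])/d[2]
def w2px(c,X):
    p=np.array(c['R'])@np.array(X)+np.array(c['t']); f=K(c); return np.array([c['cx']+f*p[0]/p[2],c['cy']+f*p[1]/p[2]])
E
python3 - <<'E'
from h import *
s=bot.get_state(); print({k:np.round(v,3) for k,v in s.items()})
for n in ('scene','top','wrist'):
    c=shot(n,f'pics/{n}0.png'); print(n,c['fovy'],-np.array(c['R']).T@np.array(c['t']),np.round(c['R'],2).tolist())
a=cv2.imread('pics/top0.png'); cv2.imwrite('pics/top0b.png',cv2.resize(a,(800,600),interpolation=cv2.INTER_CUBIC))
E
```

```text
{'time': np.float64(0.0), 'qpos': array([ 1.071,  0.418, -0.01 ,  1.614,  0.005,  1.111, -0.053]), 'qvel': array([ 0.   , -0.   , -0.001,  0.002, -0.002, -0.   , -0.001]), 'joint_torque': array([ 1.0000e-03, -8.5124e+01,  6.3900e-01, -4.2599e+01, -4.9000e-02,
        1.9000e-02,  0.0000e+00]), 'tcp_pos': array([ 0.277, -0.56 ,  0.302]), 'ee_rot': array([ 1.967,  0.461, -1.967]), 'wrist_force': array([-0.057, -0.015, -0.009]), 'ft_torque': array([-0.013,  0.02 ,  0.008]), 'grip_width': np.float64(1.003)}
scene 43.66838204461156 [-0.9169954   0.25890489  0.85535452] [[-0.09, -1.0, 0.01], [-0.5, 0.03, -0.87], [0.86, -0.08, -0.5]]
top 49.40857856480409 [0.35318801 0.11860876 1.38309646] [[0.03, -1.0, 0.01], [-1.0, -0.03, -0.08], [0.08, -0.01, -1.0]]
wrist 71.74932127754943 [ 0.3424042  -0.5271197   0.38455241] [[0.44, -0.9, -0.0], [-0.87, -0.43, 0.25], [-0.23, -0.11, -0.97]]
```

View pics/top0b.png

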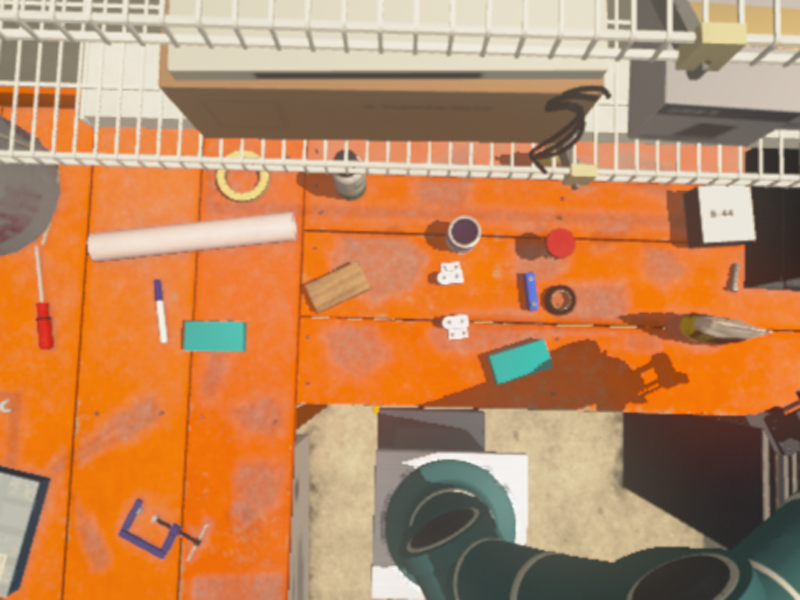

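View pics/scene0.png

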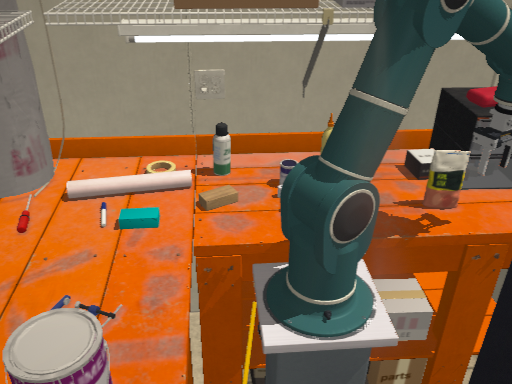

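The top view shows the pine block at about (337,287), the jaws at (450,273) and (456,326), the stop at (531,291), the tin at (464,232), the tape at (560,299) and the jar at (560,243). These are pixels in the 800x600 picture. Next I'll enlarge this region.

```bash
python3 - <<'E'
import cv2
a=cv2.imread('pics/top0.png'); 
cv2.imwrite('pics/c1.png',cv2.resize(a[130:230,185:385],(800,400),interpolation=cv2.INTER_CUBIC))
E
```

```text
(no output)
```

View pics/c1.png

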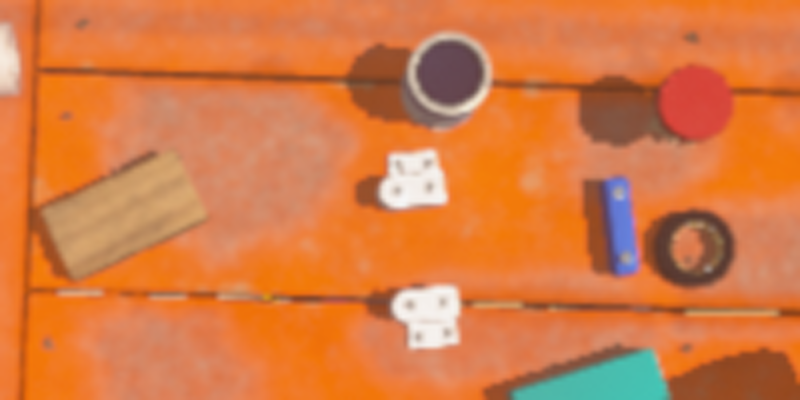

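```bash
cat >> h.py <<'E'
def crop2w(c,p,z,off=(185,130),s=4):
    return px2w(c,(p[0]+.5)/s-.5+off[0],(p[1]+.5)/s-.5+off[1],z)[:2]
E
python3 - <<'E'
from h import *
c=load('pics/top0.png')
np.set_printoptions(precision=4,suppress=True)
b=np.array([crop2w(c,p,.038) for p in [(38,210),(178,152),(206,214),(74,279)]])
print('block',b,'centre',b.mean(0),'sides',np.linalg.norm(b-np.roll(b,-1,0),axis=1))
d=(b[1]+b[2]-b[0]-b[3]);print('dir',np.arctan2(d[1],d[0]))
s=np.array([crop2w(c,p,.03) for p in [(604,180),(626,178),(637,272),(614,275)]])
print('stop',s,np.linalg.norm(s-np.roll(s,-1,0),axis=1))
e=(s[0]+s[1]-s[2]-s[3]); print('gauge x dir from stop',np.arctan2(-e[0],e[1])+0, e)
for n,ps in dict(upin=[(390,208),(446,206)],lowin=[(400,289),(458,287)],upnose=[(378,190)],lownose=[(390,307)],upback=[(446,190)],loback=[(460,305)]).items():
    w=np.array([crop2w(c,p,.04) for p in ps]); print(n,w)
for n,p,z in [('tin',(449,73),.085),('jar',(696,102),.093),('tape',(693,247),.018)]: print(n,crop2w(c,p,z))
E
```

```text
block [[0.4863 0.3171]
 [0.5371 0.2056]
 [0.4872 0.1812]
 [0.4314 0.2858]] centre [0.4855 0.2474] sides [0.1224 0.0555 0.1185 0.0633]
dir -1.112524893156576
stop [[ 0.5257 -0.1425]
 [ 0.5279 -0.1604]
 [ 0.4512 -0.1704]
 [ 0.4482 -0.1517]] [0.0181 0.0774 0.0189 0.0781]
gauge x dir from stop -1.4473615696497073 [0.1543 0.0191]
upin [[ 0.4964  0.0325]
 [ 0.4994 -0.0128]]
lowin [[ 0.431   0.0229]
 [ 0.434  -0.0239]]
upnose [[0.5107 0.0426]]
lownose [[0.4162 0.0306]]
upback [[ 0.5124 -0.0125]]
loback [[ 0.4195 -0.0258]]
tin [ 0.5998 -0.0084]
jar [ 0.5813 -0.2016]
tape [ 0.474  -0.2188]
```

```bash
cat >> h.py <<'E'
from scipy.spatial.transform import Rotation as Ro
G0=np.array([.467,.003]); GA=-1.447
def info():
    s=bot.get_state(); R=Ro.from_rotvec(s['ee_rot']).as_matrix(); gx=np.array([np.cos(GA),np.sin(GA)]); gy=np.array([-gx[1],gx[0]])
    d=np.array(s['tcp_pos'])[:2]-G0
    print('t %.2f'%s['time'],'tcp',np.round(s['tcp_pos'],4),'gauge xy mm',np.round([d@gx*1e3,d@gy*1e3],1),'toolx',np.round(R[:,0],3),'tooly ang %.3f'%np.arctan2(R[1,1],R[0,1]),'toolz ang %.3f'%np.arctan2(R[1,2],R[0,2]),'F',np.round(s['wrist_force'],1),'grip %.2f'%s['grip_width'],'q',np.round(s['qpos'],2))
    return s,R
def go(x,y,z):
    s,R=info(); d=R.T@(np.array([x,y,z])-s['tcp_pos'])*1e3; print('slide total',np.round(d,1))
E
python3 -c "
from h import *
go(.5,-.1,.303)"
```

```text
t 0.15 tcp [ 0.2767 -0.5602  0.3022] gauge xy mm [ 535.4 -258.4] toolx [-0.     0.001 -1.   ] tooly ang -1.112 toolz ang -2.683 F [-0.6  0.2  0.6] grip 1.00 q [ 1.07  0.42 -0.01  1.61  0.    1.11 -0.05]
slide total [  -0.6 -313.7 -404. ]
```

View pics/wrist0.png

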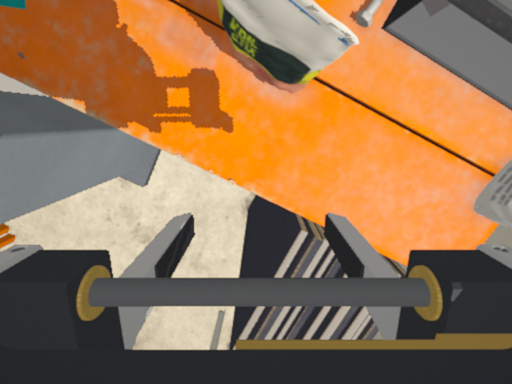

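```bash
python3 -m pendant '{"slide":[[0,-25,-25],[0,-25,-25],[0,-25,-25],[0,-25,-25],[0,-25,-25],[0,-25,-25],[0,-25,-25],[0,-25,-25]],"spin":[0,0,0,0,0,0,0,0],"fingers":[60,60,60,60,60,60,60,60]}' 10; python3 -c "
from h import *
go(.47,0.02,.303)"
```

```text
time: 0.95
tcp_pos: [0.3677, -0.291, 0.3026]
ee_rot: [1.966, 0.459, -1.967]
wrist_force: [0.1, 0.2, 1.0]
grip_width: 0.639
t 0.95 tcp [ 0.3677 -0.291   0.3026] gauge xy mm [ 279.5 -134.9] toolx [-0.  0. -1.] tooly ang -1.112 toolz ang -2.683 F [0.1 0.2 1. ] grip 0.64 q [ 0.75  0.14 -0.16  1.98  0.03  1.02 -0.53]
slide total [  -0.4 -233.5 -229.5]
```

```bash
python3 -m pendant '{"slide":[[0,-28,-28],[0,-28,-28],[0,-28,-28],[0,-28,-28],[0,-28,-28],[0,-28,-28],[0,-28,-28],[0,-28,-28]],"spin":[0,0,0,0,0,0,0,0],"fingers":[60,60,60,60,60,60,60,60]}'; python3 -m pendant '{"slide":[[0,0,0],[0,0,0],[0,0,0],[0,0,0]],"spin":[0.12,0.12,0.095,0],"fingers":[60,60,60,60]}'; python3 -c "
from h import *
info(); c=shot('wrist','pics/w1.png'); a=c['frame'][:,:,::-1]; cv2.imwrite('pics/w1b.png',cv2.resize(a,(800,600),interpolation=cv2.INTER_CUBIC))"
```

```text
time: 1.75
tcp_pos: [0.4693, 0.0091, 0.3027]
ee_rot: [1.967, 0.459, -1.966]
wrist_force: [0.5, 0.1, -0.2]
grip_width: 0.64
time: 2.15
tcp_pos: [0.4691, 0.0076, 0.3025]
ee_rot: [2.158, 0.132, -2.159]
wrist_force: [0.5, 0.0, 0.0]
grip_width: 0.636
t 2.15 tcp [0.4691 0.0076 0.3025] gauge xy mm [-4.3  2.6] toolx [-0.  0. -1.] tooly ang -1.449 toolz ang -3.019 F [0.5 0.  0. ] grip 0.64 q [ 0.29  0.16 -0.41  1.98  0.07  1.02 -1.6 ]
```

View pics/w1b.png

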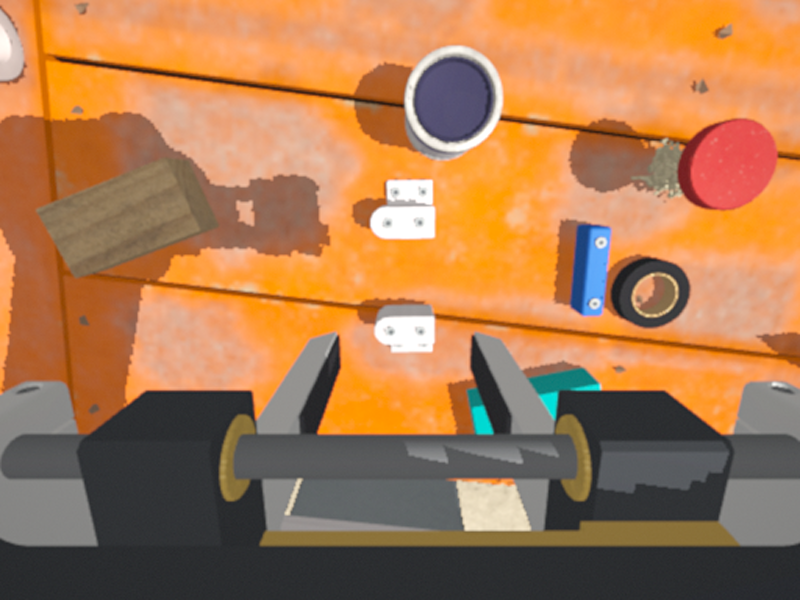

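The wrist view shows the jaws at (402,222) and (404,328), the stop at (592,270), and the block with top corners at (38,211), (180,155), (194,227) and (78,277). I'll crop in closer on these.

```bash
python3 - <<'E'
import cv2
a=cv2.imread('pics/w1.png'); 
cv2.imwrite('pics/c2.png',cv2.resize(a[100:240,225:425],(800,560),interpolation=cv2.INTER_CUBIC))
cv2.imwrite('pics/c3.png',cv2.resize(a[80:200,10:170],(800,600),interpolation=cv2.INTER_CUBIC))
E
```

```text
(no output)
```

View pics/c2.png

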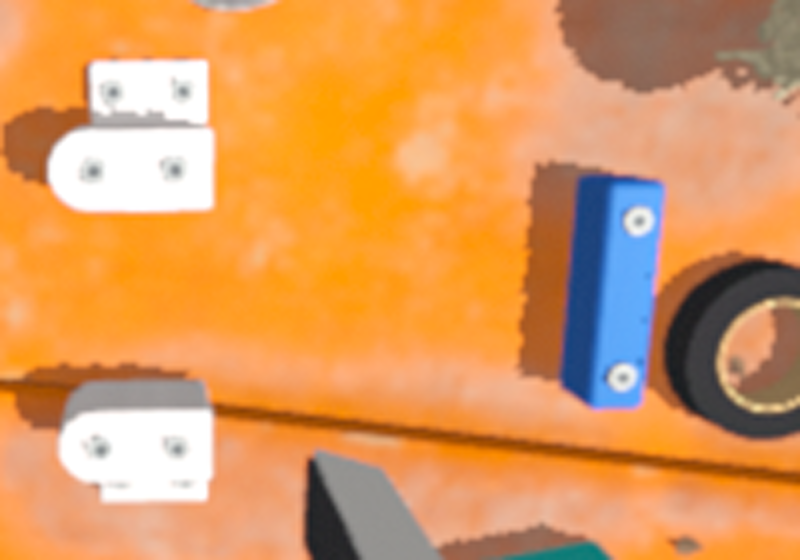

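View pics/c3.png

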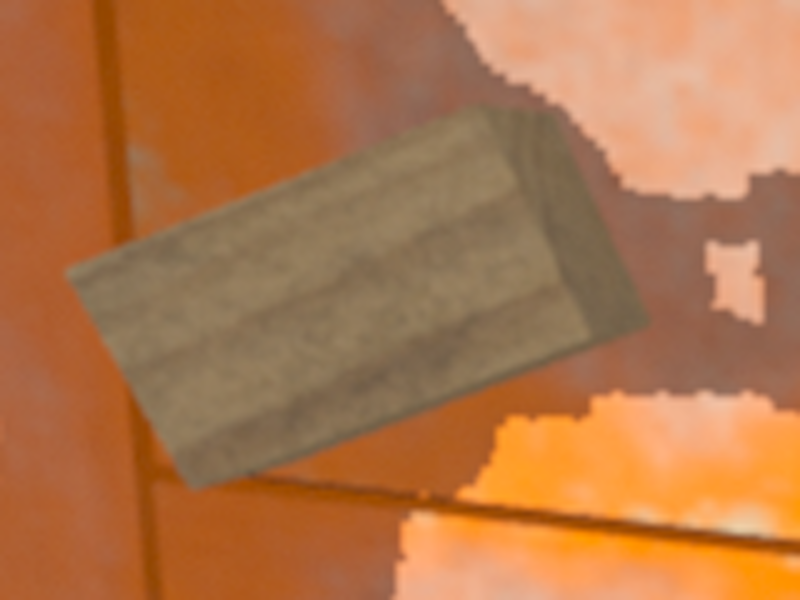

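```bash
python3 - <<'E'
from h import *
from scipy.optimize import least_squares
np.set_printoptions(precision=4,suppress=True)
c=load('pics/w1.png')
A=lambda p,z:crop2w(c,p,z,(225,100),4)
B=lambda p,z:crop2w(c,p,z,(10,80),5)
# gauge constraints: (pt,z, axis, value)
obs=[((48,170),.04,0,-.033),((58,447),.04,0,-.033),((100,211.5),.04,1,.034),((205,210.5),.04,1,.034),((100,126.5),.04,1,.06),((205,127),.04,1,.06),
((100,409),.04,1,-.034),((205,409),.04,1,-.034),((213.5,170),.04,0,.02),((212,450),.04,0,.02),
((607,190),.03,0,.152),((598,390),.03,0,.152),((577,190),0,0,.152),((563,380),0,0,.152),((664,195),.03,0,.172),((641,395),.03,0,.172)]
W=[A(p,z) for p,z,_,_ in obs]
def f(q):
    R=np.array([[np.cos(q[2]),np.sin(q[2])],[-np.sin(q[2]),np.cos(q[2])]])
    return [(R@(w-q[:2]))[o[2]]-o[3] for w,o in zip(W,obs)]
r=least_squares(f,[.467,.003,-1.447]); print('gauge',r.x,np.array(r.fun)*1e3)
L=[((68,272),.038,-31*-1,-60),]
P=[((68,272),.038,(-.06,.031)),((485,105),.038,(.06,.031)),((592,343),.038,(.06,-.031)),((197,490),.038,(-.06,-.031)),((548,112),0,(.06,.031)),((649,322),0,(.06,-.031))]
def g(q):
    R=np.array([[np.cos(q[2]),-np.sin(q[2])],[np.sin(q[2]),np.cos(q[2])]])
    return np.concatenate([R@np.array(m)+q[:2]-B(p,z) for p,z,m in P])
b=least_squares(g,[.4855,.247,-1.11]); print('block',b.x,np.array(b.fun)*1e3)
q=r.x;R=np.array([[np.cos(q[2]),np.sin(q[2])],[-np.sin(q[2]),np.cos(q[2])]])
print('block in gauge',R@(b.x[:2]-q[:2]),b.x[2]-q[2])
E
```

```text
gauge [ 0.4681  0.003  -1.4252] [ 0.0034 -0.6181 -0.2989 -0.7137  0.6356 -0.2452  0.6961 -0.0739  0.11
 -0.7496 -0.7326  2.3795  1.5546  2.192  -1.6635 -2.4757]
block [ 0.4862  0.2491 -1.0967] [-0.0378  1.3567  0.3978  1.6052  1.2049 -0.3359 -1.1618  1.5718  0.2151
 -2.0806 -0.6182 -2.1172]
block in gauge [-0.2409  0.0536] 0.32847435133184155
```

```bash
sed -i 's/^G0=.*/G0=np.array([.4681,.003]); GA=-1.4252/' h.py; cat >> h.py <<'E'
def gow(xg,yg,z):
    gx=np.array([np.cos(GA),np.sin(GA)]); gy=np.array([-gx[1],gx[0]])
    p=G0+gx*xg+gy*yg; print(p); go(p[0],p[1],z)
E
python3 -m pendant '{"slide":[[0,0,0]],"spin":[-0.024],"fingers":[60]}'; python3 -c "
from h import *
gow(-.238,.132,.25)"
```

```text
time: 2.3
tcp_pos: [0.4691, 0.0076, 0.3026]
ee_rot: [2.143, 0.163, -2.143]
wrist_force: [0.6, -0.9, 0.3]
grip_width: 0.637
[0.56417375 0.25763274]
t 2.30 tcp [0.4691 0.0076 0.3026] gauge xy mm [-4.4  1.7] toolx [-0.  0. -1.] tooly ang -1.419 toolz ang -2.990 F [ 0.6 -0.9  0.3] grip 0.64 q [ 0.3   0.16 -0.41  1.98  0.07  1.02 -1.57]
slide total [  52.6 -232.9 -131.7]
```

```bash
python3 -m pendant '{"slide":[[0,-33,-19],[0,-33,-19],[0,-33,-19],[0,-33,-19],[5,-33,-19],[15,-33,-19],[20,-35,-18],[13,0,0]],"spin":[0,0,0,0,0,0,0,0],"fingers":[60,60,60,60,60,60,60,60]}' 10; python3 -c "
from h import *
gow(-.238,.132,.109);shot('scene','pics/s1.png')"
```

```text
time: 3.1
tcp_pos: [0.565, 0.2622, 0.2479]
ee_rot: [2.14, 0.17, -2.143]
wrist_force: [-1.0, -0.3, 0.5]
grip_width: 0.641
[0.56417375 0.25763274]
t 3.10 tcp [0.565  0.2622 0.2479] gauge xy mm [-242.4  133.5] toolx [-0.002  0.002 -1.   ] tooly ang -1.415 toolz ang -2.986 F [-1.  -0.3  0.5] grip 0.64 q [-0.12  0.51 -0.49  1.66  0.27  1.04 -2.11]
slide total [138.9   4.7   1.3]
```

View pics/s1.png

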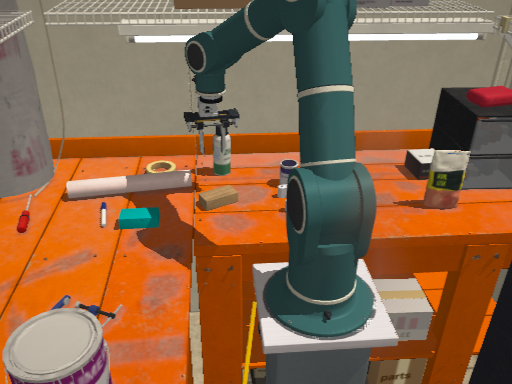

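```bash
python3 - <<'E'
from h import *
c=load('pics/top0.png')
for p,z in [((347,160),.16),((350,190),.0),((295,225),.03),((272,238),.02)]: print(px2w(c,(p[0]+.5)*.64-.5,(p[1]+.5)*.64-.5,z))
c=load('pics/s1.png')
for p in [(222,172)]: print(px2w(c,*p,0))
E
```

```text
[0.71684285 0.22625615 0.16      ]
[0.69856793 0.23146479 0.        ]
[0.61274036 0.34160698 0.03      ]
[0.58539331 0.39049034 0.02      ]
[0.7041235 0.2289967 0.       ]
```

```bash
python3 -m pendant '{"slide":[[0,3,13],[20,0,0],[24,0,0],[24,0,0],[24,0,0],[24,0,0],[14,0,0],[8,0,0]],"spin":[0,0,0,0,0,0,0,0],"fingers":[60,60,60,60,60,60,60,60]}' ; python3 -c "
from h import *
gow(-.238,.041,.109);shot('scene','pics/s2.png');c=shot('wrist','pics/w2.png')
a=np.hstack([cv2.imread('pics/w2.png'),cv2.imread('pics/s2.png')]); cv2.imwrite('pics/m2.png',cv2.resize(a,(800,300),interpolation=cv2.INTER_AREA))"
```

```text
time: 3.95
tcp_pos: [0.5529, 0.2517, 0.111]
ee_rot: [2.143, 0.159, -2.145]
wrist_force: [0.2, 0.2, 0.2]
grip_width: 0.637
[0.47413657 0.24443024]
t 3.95 tcp [0.5529 0.2517 0.111 ] gauge xy mm [-233.8  120. ] toolx [-0.001 -0.001 -1.   ] tooly ang -1.423 toolz ang -2.993 F [0.2 0.2 0.2] grip 0.64 q [-0.16  0.66 -0.42  1.77  0.36  0.78 -2.19]
slide total [ 2.1 -4.4 79. ]
```

View pics/m2.png

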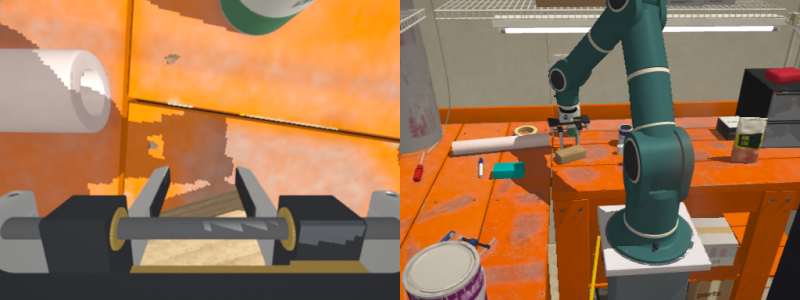

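The fingers are down beside the far long side of the block and clear of everything else. I'll start the sideways push.

```bash
python3 -m pendant '{"slide":[[0,0,5],[0,0,5],[0,0,5],[0,0,5],[0,0,5],[0,0,5],[0,0,5],[0,0,5]],"spin":[0,0,0,0,0,0,0,0],"fingers":[60,60,60,60,60,60,60,60]}' ; python3 -c "
from h import *
gow(-.238,.041,.109);c=shot('wrist','pics/w3.png');shot('top','pics/t3.png')
a=np.hstack([cv2.imread('pics/w3.png'),cv2.resize(cv2.imread('pics/t3.png')[120:222,170:306],(512,384))]); cv2.imwrite('pics/m3.png',cv2.resize(a,(800,300),interpolation=cv2.INTER_AREA))"
```

```text
time: 4.85
tcp_pos: [0.5129, 0.2466, 0.1116]
ee_rot: [2.144, 0.159, -2.145]
wrist_force: [2.3, -0.7, 0.7]
grip_width: 0.635
[0.47413657 0.24443024]
t 4.85 tcp [0.5129 0.2466 0.1116] gauge xy mm [-234.6   79.7] toolx [-0. -0. -1.] tooly ang -1.423 toolz ang -2.994 F [ 2.3 -0.7  0.7] grip 0.64 q [-0.17  0.61 -0.43  1.87  0.36  0.73 -2.22]
slide total [ 2.6 -3.5 38.7]
```

View pics/m3.png

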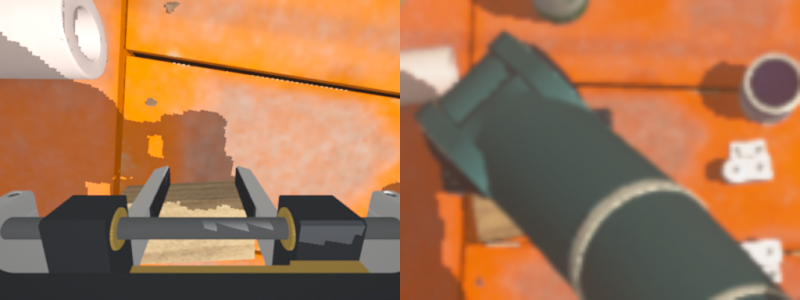

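```bash
python3 -m pendant '{"slide":[[0,0,5],[0,0,5],[0,0,5],[0,0,5],[0,0,5],[0,0,5],[0,0,5],[0,0,4]],"spin":[0,0,0,0,0,0,0,0],"fingers":[60,60,60,60,60,60,60,60]}' ; python3 -c "
from h import *
info();c=shot('wrist','pics/w4.png')
a=cv2.imread('pics/w4.png'); cv2.imwrite('pics/m4.png',cv2.resize(a,(800,600),interpolation=cv2.INTER_CUBIC))"
```

```text
time: 5.75
tcp_pos: [0.4744, 0.2409, 0.1117]
ee_rot: [2.144, 0.159, -2.145]
wrist_force: [0.6, 0.1, -1.2]
grip_width: 0.64
t 5.75 tcp [0.4744 0.2409 0.1117] gauge xy mm [-234.5   40.7] toolx [-0.  0. -1.] tooly ang -1.423 toolz ang -2.994 F [ 0.6  0.1 -1.2] grip 0.64 q [-0.18  0.56 -0.43  1.97  0.36  0.69 -2.26]
```

View pics/m4.png

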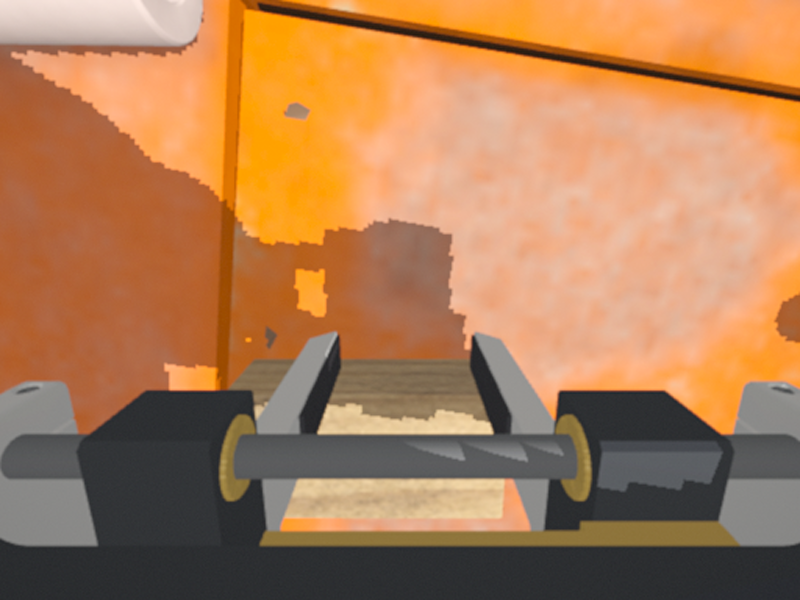

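```bash
python3 -m pendant '{"slide":[[0,0,-10],[-5,0,-10],[-35,0,0],[-35,0,0],[-35,0,0],[-35,0,0],[-35,0,0],[0,0,0]],"spin":[0,0,0,0,0,0,0,0],"fingers":[60,60,60,60,60,60,60,60]}' ; python3 -c "
from h import *
gow(-.36,0,.29)"
```

```text
time: 6.6
tcp_pos: [0.4967, 0.2448, 0.2966]
ee_rot: [2.153, 0.161, -2.139]
wrist_force: [-0.5, 0.3, 0.4]
grip_width: 0.64
[0.41587031 0.35919104]
t 6.60 tcp [0.4967 0.2448 0.2966] gauge xy mm [-235.1   63.3] toolx [ 0.006  0.003 -1.   ] tooly ang -1.423 toolz ang -2.994 F [-0.5  0.3  0.4] grip 0.64 q [-0.08  0.34 -0.53  1.79  0.19  1.06 -2.1 ]
slide total [   6.4 -125.    63.2]
```

```bash
python3 -m pendant '{"slide":[[0,-31,16],[0,-31,16],[0,-31,16],[0,-31,15],[0,0,0],[0,0,0],[0,0,0],[0,0,0]],"spin":[0,0,0,0,-0.143,-0.143,-0.143,-0.143],"fingers":[30,30,30,30,30,30,30,30]}' ;python3 -m pendant '{"slide":[[0,0,0],[0,0,0],[0,0,0],[0,0,0],[0,0,0],[0,0,0],[0,0,0],[0,0,0]],"spin":[-0.143,-0.143,-0.143,-0.143,-0.143,-0.143,-0.143,0],"fingers":[30,30,30,30,30,30,30,30]}' ; python3 -c "
from h import *
gow(-.36,0,.29);c=shot('wrist','pics/w5.png');shot('top','pics/t5.png')
a=cv2.imread('pics/w5.png'); cv2.imwrite('pics/m5.png',cv2.resize(a,(800,600),interpolation=cv2.INTER_CUBIC))"
```

```text
time: 7.4
tcp_pos: [0.4147, 0.3575, 0.2917]
ee_rot: [1.799, 0.683, -1.799]
wrist_force: [0.8, -0.1, 0.1]
grip_width: 0.32
time: 8.2
tcp_pos: [0.4148, 0.3572, 0.2916]
ee_rot: [1.097, 1.278, -1.097]
wrist_force: [0.5, 0.0, 0.7]
grip_width: 0.323
[0.41587031 0.35919104]
t 8.20 tcp [0.4148 0.3572 0.2916] gauge xy mm [-358.2   -1.4] toolx [-0.001  0.001 -1.   ] tooly ang 0.152 toolz ang -1.419 F [0.5 0.  0.7] grip 0.32 q [-0.05  0.42 -0.9   1.8   0.37  1.1  -0.93]
slide total [ 1.6  1.4 -1.8]
```

View pics/m5.png

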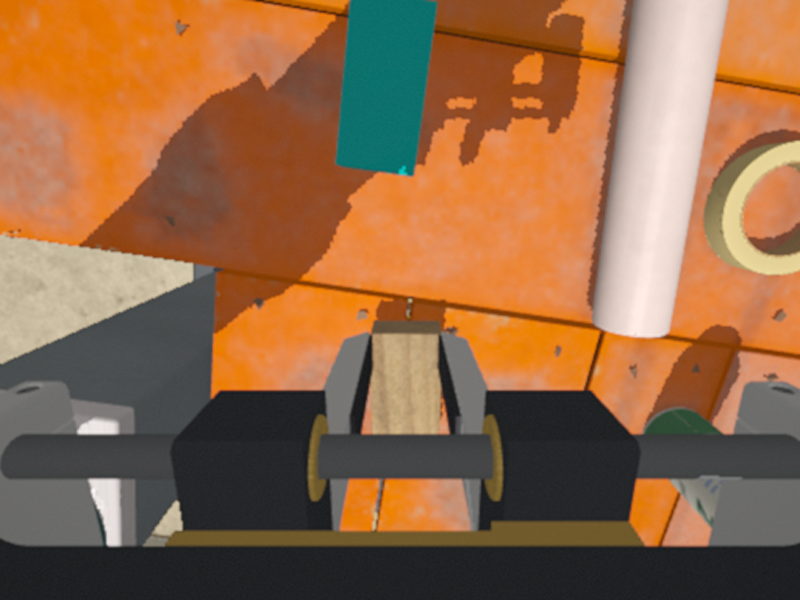

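View pics/t5.png

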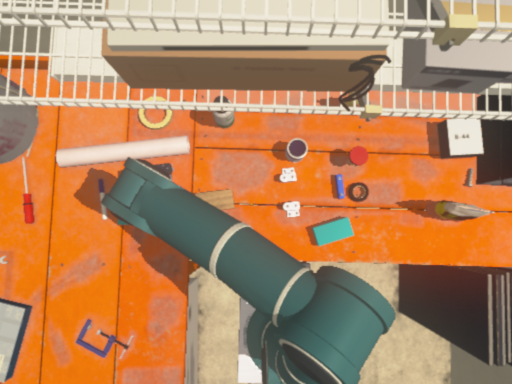

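```bash
python3 - <<'E'
import cv2
a=cv2.imread('pics/w5.png'); cv2.imwrite('pics/c5.png',cv2.resize(a[195:285,200:320],(800,600),interpolation=cv2.INTER_CUBIC))
a=cv2.imread('pics/t5.png'); cv2.imwrite('pics/d5.png',cv2.resize(a[160:220,180:300],(800,400),interpolation=cv2.INTER_CUBIC))
E
```

```text
(no output)
```

View pics/c5.png

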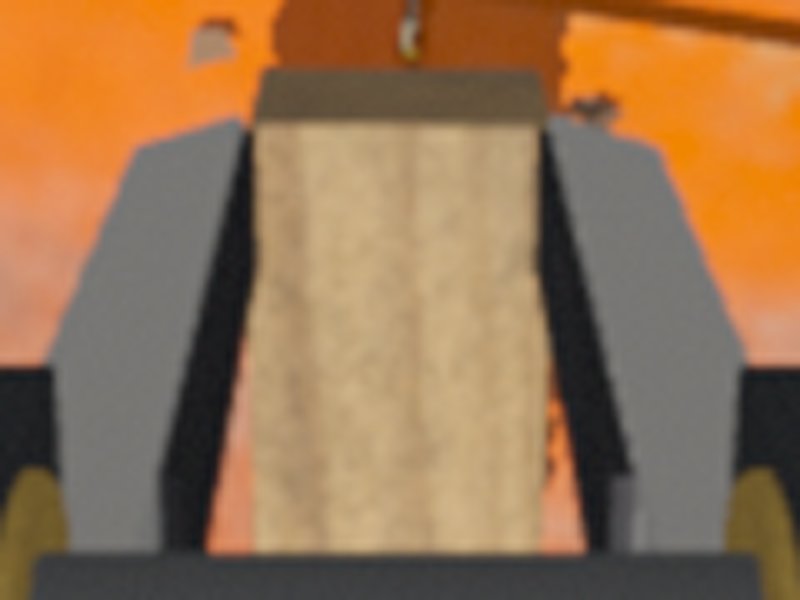

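View pics/d5.png

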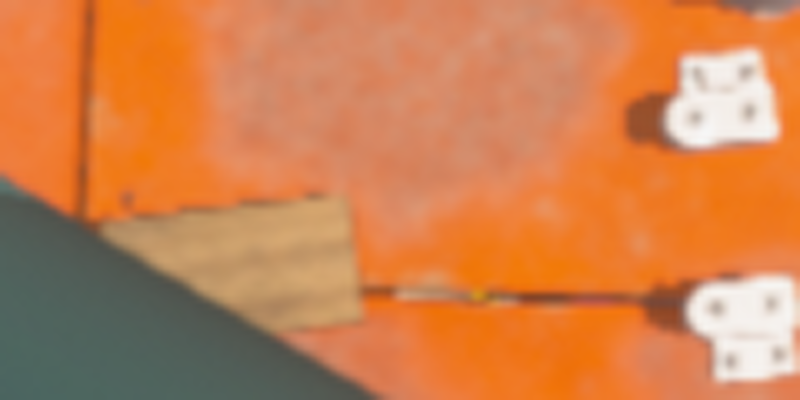

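```bash
cat >> h.py <<'E'
def tog(p):
    gx=np.array([np.cos(GA),np.sin(GA)]); gy=np.array([-gx[1],gx[0]]); d=np.array(p)[:2]-G0; return np.array([d@gx,d@gy])*1e3
E
python3 - <<'E'
from h import *
np.set_printoptions(precision=1,suppress=True)
c=load('pics/w5.png');s=20/3
for p,z in [((265,72),0),((543,72),0),((253,124),.038),((541,124),.038),((253,520),.038),((541,520),.038)]: print('w',tog(crop2w(c,p,z,(200,195),s)))
c=load('pics/t5.png')
for p,z in [((348,195),.038),((361,320),.038),((105,228),.038),((290,330),.038)]: print('t',tog(crop2w(c,p,z,(180,160),s)))
for p,z in [((664,120),.04),((686,310),.04),((775,110),.04),((797,305),.04)]: print('t gauge',tog(crop2w(c,p,z,(180,160),s)))
E
```

```text
w [-309.7  -30.3]
w [-310.3   31.3]
w [-311.2  -29.9]
w [-311.7   27.9]
w [-221.6  -31. ]
w [-222.2   30.5]
t [-189.6   28. ]
t [-190.1  -33. ]
t [-308.2   25.6]
t [-224.7  -33.9]
t gauge [-33.   46.4]
t gauge [-33.6 -46.5]
t gauge [21.2 45.1]
t gauge [ 20.  -50.3]
```

```bash
python3 -m pendant '{"slide":[[30,1.5,0],[30,0,0],[30,0,0],[30,0,0],[30,0,0],[22,0,0],[8,0,0],[0,0,20]],"spin":[0.005,0,0,0,0,0,0,0],"fingers":[24,24,24,24,24,24,24,24]}' ; python3 -c "
from h import *
gow(-.33,0,.11);c=shot('scene','pics/s6.png')
a=cv2.imread('pics/s6.png'); cv2.imwrite('pics/m6.png',cv2.resize(a[130:250,120:300],(800,533),interpolation=cv2.INTER_CUBIC))"
```

```text
time: 9.1
tcp_pos: [0.4176, 0.3395, 0.1112]
ee_rot: [1.102, 1.276, -1.102]
wrist_force: [0.4, -0.1, 0.0]
grip_width: 0.258
[0.42022278 0.32950846]
t 9.10 tcp [0.4176 0.3395 0.1112] gauge xy mm [-340.2   -1.1] toolx [-0.001  0.001 -1.   ] tooly ang 0.145 toolz ang -1.426 F [ 0.4 -0.1  0. ] grip 0.26 q [-0.17  0.65 -0.73  1.94  0.61  0.78 -1.1 ]
slide total [ 1.2  1.1 10.2]
```

View pics/m6.png

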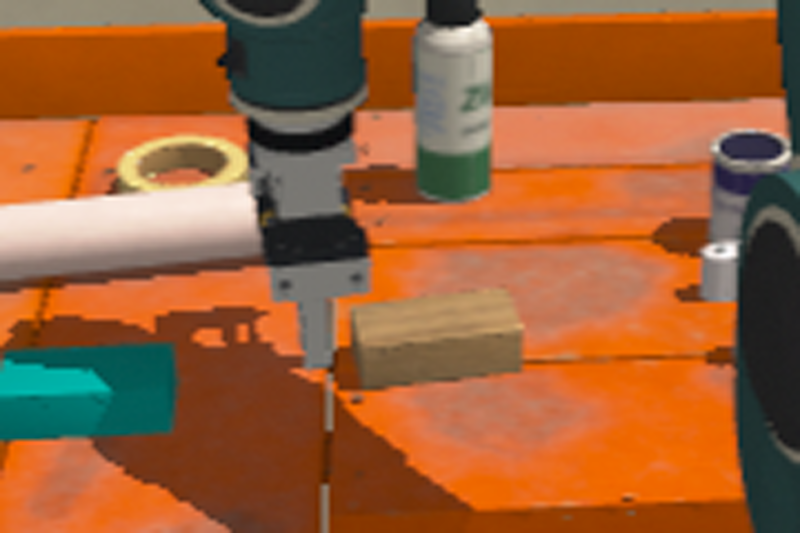

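The fingers are behind the rear end and clear of everything, so I'll push.

```bash
python3 -m pendant '{"slide":[[0,1,6],[0,0,6],[0,0,6],[0,0,6],[0,0,8],[0,0,10],[0,0,10],[0,0,10]],"spin":[0,0,0,0,0,0,0,0],"fingers":[24,24,24,24,24,24,24,24]}' ;python3 -m pendant '{"slide":[[0,0,10],[0,0,10],[0,0,10],[0,0,10],[0,0,10],[0,0,10],[0,0,8],[0,0,0]],"spin":[0,0,0,0,0,0,0,0],"fingers":[24,24,24,24,24,24,24,24]}' ; python3 -c "
from h import *
info();shot('top','pics/t7.png');shot('wrist','pics/w7.png')
a=cv2.imread('pics/t7.png'); cv2.imwrite('pics/d7.png',cv2.resize(a[160:220,180:300],(800,400),interpolation=cv2.INTER_CUBIC))
"
```

```text
time: 9.95
tcp_pos: [0.4285, 0.2756, 0.1117]
ee_rot: [1.102, 1.274, -1.102]
wrist_force: [-0.0, 3.1, 2.0]
grip_width: 0.254
time: 10.75
tcp_pos: [0.4384, 0.2078, 0.1115]
ee_rot: [1.102, 1.273, -1.104]
wrist_force: [0.2, -0.1, 0.7]
grip_width: 0.257
t 10.75 tcp [0.4384 0.2078 0.1115] gauge xy mm [-206.9    0.3] toolx [-0.    -0.001 -1.   ] tooly ang 0.144 toolz ang -1.427 F [ 0.2 -0.1  0.7] grip 0.26 q [ 0.1   0.58 -0.74  2.07  0.6   0.71 -0.88]
```

View pics/d7.png

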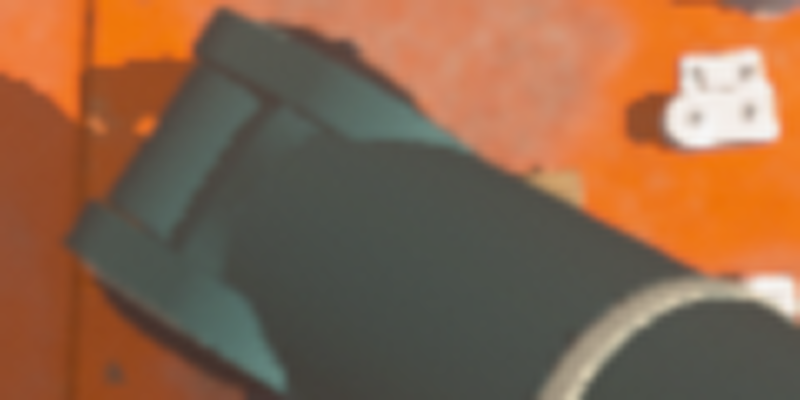

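View pics/w7.png

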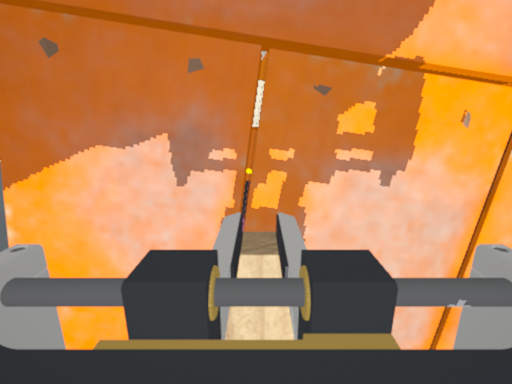

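```bash
python3 - <<'E'
from h import *
np.set_printoptions(precision=1,suppress=True)
c=load('pics/t7.png')
print(tog(crop2w(c,(583,173),.038,(180,160),20/3)))
c=load('pics/w7.png')
a=cv2.imread('pics/w7.png'); cv2.imwrite('pics/c7.png',cv2.resize(a[200:340,190:330],(600,600),interpolation=cv2.INTER_CUBIC))
E
```

```text
[-75.1  25.5]
```

View pics/c7.png

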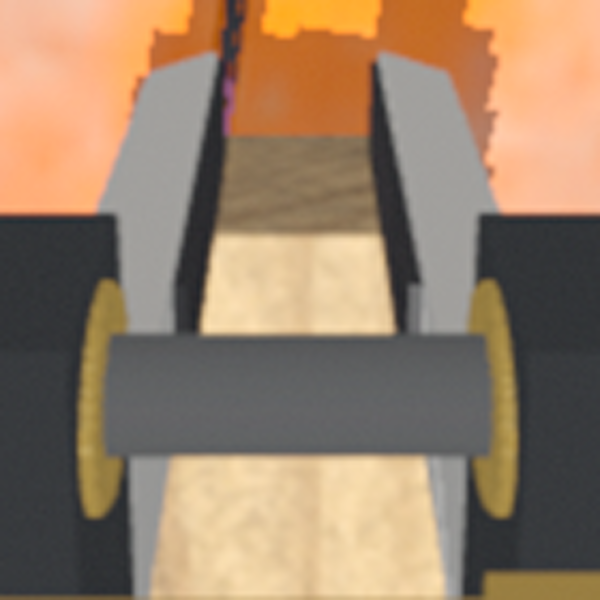

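```bash
python3 -m pendant '{"slide":[[0,0,-12],[-30,0,-5],[-40,0,0],[-40,0,0],[-40,0,20],[-20,0,40],[0,0,40],[0,0,40]],"spin":[0,0,0,0,0,0,0,0],"fingers":[24,24,24,24,24,24,24,24]}' ;python3 -m pendant '{"slide":[[0,0,40],[0,0,40],[0,0,30],[0,0,0]],"spin":[0,0,0,0],"fingers":[24,24,24,24]}' ; python3 -c "
from h import *
info();shot('wrist','pics/w8.png')
a=cv2.imread('pics/w8.png'); cv2.imwrite('pics/d8.png',cv2.resize(a,(800,600),interpolation=cv2.INTER_CUBIC))
"
```

```text
time: 11.65
tcp_pos: [0.4561, 0.0872, 0.2825]
ee_rot: [1.101, 1.274, -1.1]
wrist_force: [1.4, 0.7, -0.9]
grip_width: 0.253
time: 12.05
tcp_pos: [0.4723, -0.024, 0.2815]
ee_rot: [1.104, 1.273, -1.105]
wrist_force: [-0.0, 1.2, -0.4]
grip_width: 0.257
t 12.05 tcp [ 0.4723 -0.024   0.2815] gauge xy mm [27.3  0.3] toolx [-0.001 -0.    -1.   ] tooly ang 0.141 toolz ang -1.430 F [-0.   1.2 -0.4] grip 0.26 q [ 0.75  0.26 -0.87  1.98  0.24  1.   -0.09]
```

View pics/d8.png

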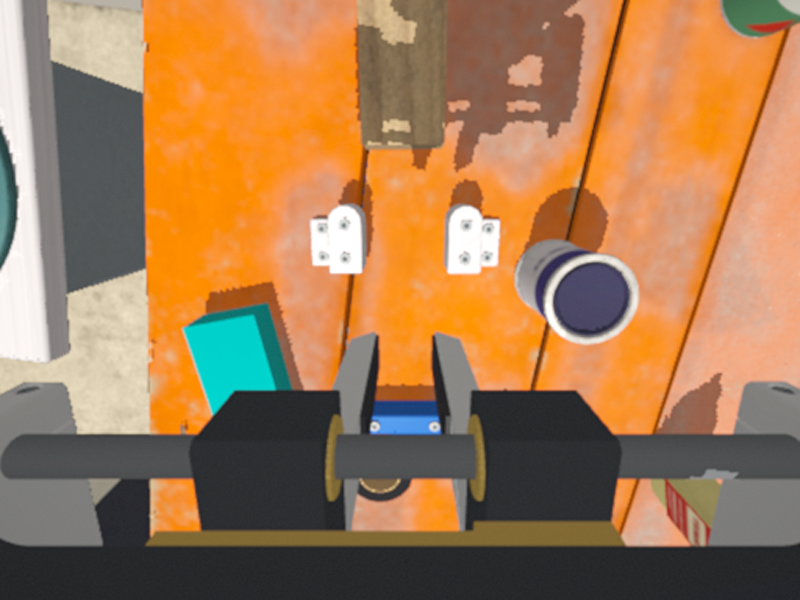

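```bash
python3 - <<'E'
import cv2
a=cv2.imread('pics/w8.png'); cv2.imwrite('pics/c8.png',cv2.resize(a[0:180,190:330],(560,720),interpolation=cv2.INTER_CUBIC)[:600*2])
a=cv2.imread('pics/c8.png');print(a.shape); cv2.imwrite('pics/c8.png',cv2.resize(a[:],(466,600)) if 0 else a[:600])
cv2.imwrite('pics/c8b.png',a[440:])
E
```

```text
(720, 560, 3)
```

View pics/c8.png

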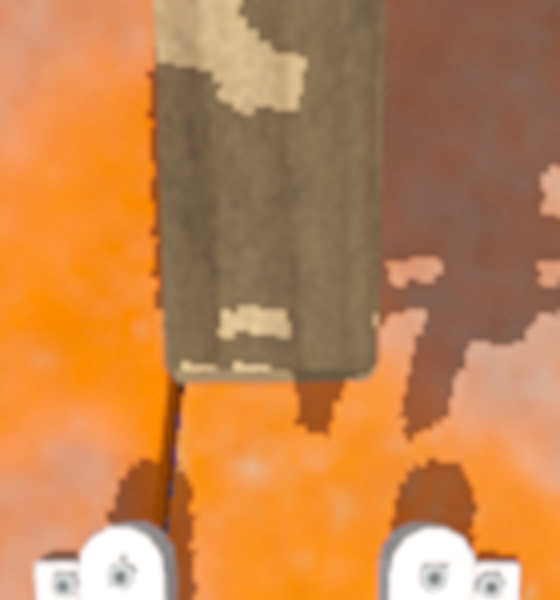

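View pics/c8b.png

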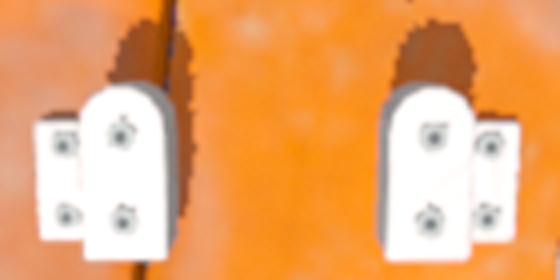

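```bash
python3 - <<'E'
from h import *
np.set_printoptions(precision=1,suppress=True)
c=load('pics/w8.png')
for n,p,z in [('bL',(155,40),.038),('bL',(162,340),.038),('bR',(385,40),.038),('bR',(379,340),.038),('front',(200,371),.038),('front',(350,371),.038),('jL',(165,600),.04),('jL',(167,690),.04),('jR',(388,600),.04),('jR',(386,690),.04),('nose',(124,524),.04),('nose',(431,524),.04),('back',(124,700),.04),('back',(431,700),.04)]: print(n,tog(crop2w(c,p,z,(190,0),4)))
E
```

```text
bL [-161.8  -32.2]
bL [-85.9 -32.7]
bR [-161.6   29.8]
bR [-85.7  29.8]
front [-77.5 -21.9]
front [-77.3  21.5]
jL [-11.7 -33.8]
jL [ 16. -34.]
jR [-11.5  33.9]
jR [16.2 33.9]
nose [-34.3 -45.4]
nose [-34.   46.1]
back [ 19.2 -47.5]
back [19.4 47.9]
```

```bash
python3 -m pendant '{"slide":[[0,0,-40],[0,0,-40],[0,0,-40],[0,0,-40],[0,0,-40],[0,0,-40],[20,0,-7],[0,0,0]],"spin":[-0.004,0,0,0,0,0,0,0],"fingers":[24,24,24,24,24,24,24,24]}' ; python3 -c "
from h import *
gow(-.22,0,.111)
"
```

```text
time: 12.9
tcp_pos: [0.4334, 0.2256, 0.2603]
ee_rot: [1.094, 1.28, -1.097]
wrist_force: [0.4, -0.8, 0.8]
grip_width: 0.257
[0.43618186 0.2206723 ]
t 12.90 tcp [0.4334 0.2256 0.2603] gauge xy mm [-225.3   -2.1] toolx [-0.003  0.    -1.   ] tooly ang 0.154 toolz ang -1.417 F [ 0.4 -0.8  0.8] grip 0.26 q [ 0.25  0.36 -0.94  1.96  0.34  0.99 -0.7 ]
slide total [149.3   2.4   5.4]
```

```bash
python3 -m pendant '{"slide":[[30,1,0],[40,0,0],[40,0,0],[25,0,0],[13,0,0],[0,0,0]],"spin":[0.008,0,0,0,0,0],"fingers":[24,24,24,24,24,24]}' ; python3 -c "
from h import *
gow(-.12,0,.111)
"
```

```text
time: 13.5
tcp_pos: [0.436, 0.223, 0.1132]
ee_rot: [1.104, 1.274, -1.106]
wrist_force: [-0.1, -0.6, 0.1]
grip_width: 0.253
[0.4506901  0.12173035]
t 13.50 tcp [0.436  0.223  0.1132] gauge xy mm [-2.224e+02  2.000e-01] toolx [-0.002 -0.    -1.   ] tooly ang 0.141 toolz ang -1.430 F [-0.1 -0.6  0.1] grip 0.25 q [ 0.08  0.59 -0.75  2.06  0.61  0.73 -0.92]
slide total [  2.2   0.3 102.4]
```

```bash
python3 -m pendant '{"slide":[[1,0,5],[0,0,5],[0,0,5],[0,0,7],[0,0,7],[0,0,7],[0,0,7],[0,0,7]],"spin":[-0.004,0,0,0,0,0,0,0],"fingers":[24,24,24,24,24,24,24,24]}' ;python3 -m pendant '{"slide":[[0,0,6],[0,0,6],[0,0,6],[0,0,6],[0,0,6],[0,0,6],[0,0,6],[0,0,6]],"spin":[0,0,0,0,0,0,0,0],"fingers":[24,24,24,24,24,24,24,24]}' ; python3 -c "
from h import *
gow(0.02,0,.111)
"
```

```text
time: 14.3
tcp_pos: [0.4437, 0.173, 0.1127]
ee_rot: [1.102, 1.274, -1.102]
wrist_force: [-0.3, 1.4, 1.5]
grip_width: 0.258
time: 15.1
tcp_pos: [0.4505, 0.1256, 0.1126]
ee_rot: [1.102, 1.274, -1.102]
wrist_force: [-0.5, 1.8, 1.1]
grip_width: 0.258
[ 0.47100165 -0.01678839]
t 15.10 tcp [0.4505 0.1256 0.1126] gauge xy mm [-123.9    0.4] toolx [-0.  0. -1.] tooly ang 0.145 toolz ang -1.426 F [-0.5  1.8  1.1] grip 0.26 q [ 0.29  0.56 -0.76  2.11  0.6   0.7  -0.72]
slide total [  1.6  -0.3 143.9]
```

The push force is about 2 N and the leading end is now inside the mouth. I'll continue through the straight part of the gap.

```bash
python3 -m pendant '{"slide":[[0,0,6],[0,0,6],[0,0,6],[0,0,6],[0,0,6],[0,0,6],[0,0,6],[0,0,6]],"spin":[0,0,0,0,0,0,0,0],"fingers":[24,24,24,24,24,24,24,24]}' ; python3 -c "
from h import *
info();shot('top','pics/t9.png');shot('wrist','pics/w9.png')
a=np.hstack([cv2.resize(cv2.imread('pics/t9.png')[130:220,240:360],(400,300)),cv2.resize(cv2.imread('pics/w9.png'),(400,300))]);cv2.imwrite('pics/m9.png',a)
"
```

```text
time: 15.9
tcp_pos: [0.4575, 0.0781, 0.1126]
ee_rot: [1.102, 1.274, -1.102]
wrist_force: [-1.0, 0.9, -0.1]
grip_width: 0.256
t 15.90 tcp [0.4575 0.0781 0.1126] gauge xy mm [-75.9   0.4] toolx [-0.  0. -1.] tooly ang 0.145 toolz ang -1.426 F [-1.   0.9 -0.1] grip 0.26 q [ 0.4   0.55 -0.76  2.12  0.6   0.69 -0.62]
```

View pics/m9.png

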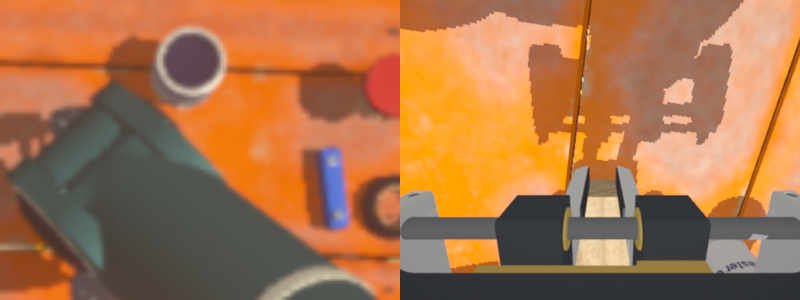

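```bash
python3 -m pendant '{"slide":[[0,0,6],[0,0,6],[0,0,6],[0,0,6],[0,0,6],[0,0,6],[0,0,6],[0,0,6]],"spin":[0,0,0,0,0,0,0,0],"fingers":[24,24,24,24,24,24,24,24]}';python3 -m pendant '{"slide":[[0,0,5],[0,0,5],[0,0,5],[0,0,5],[0,0,5],[0,0,5],[0,0,5],[0,0,0]],"spin":[0,0,0,0,0,0,0,0],"fingers":[24,24,24,24,24,24,24,24]}' ; python3 -c "
from h import *
info();shot('top','pics/t10.png');shot('wrist','pics/w10.png')
a=np.hstack([cv2.resize(cv2.imread('pics/t10.png')[130:220,240:360],(400,300)),cv2.resize(cv2.imread('pics/w10.png'),(400,300))]);cv2.imwrite('pics/m10.png',a)
"
```

```text
time: 16.8
tcp_pos: [0.4644, 0.0307, 0.1126]
ee_rot: [1.102, 1.274, -1.102]
wrist_force: [-0.5, 1.9, 1.6]
grip_width: 0.257
time: 17.6
tcp_pos: [0.4695, -0.0043, 0.1126]
ee_rot: [1.102, 1.274, -1.103]
wrist_force: [-0.2, 0.2, -0.2]
grip_width: 0.254
t 17.60 tcp [ 0.4695 -0.0043  0.1126] gauge xy mm [7.5 0.3] toolx [-0. -0. -1.] tooly ang 0.144 toolz ang -1.427 F [-0.2  0.2 -0.2] grip 0.25 q [ 0.57  0.56 -0.75  2.11  0.6   0.7  -0.44]
```

View pics/m10.png

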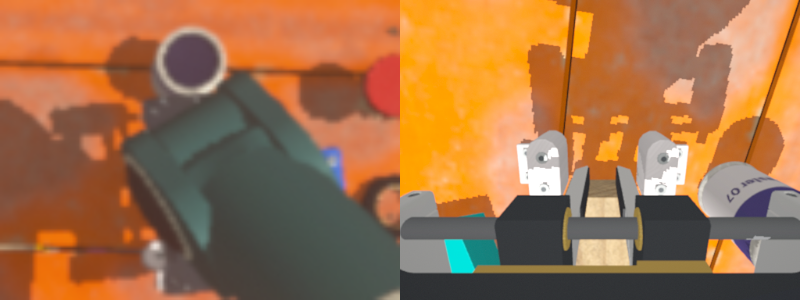

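```bash
python3 -m pendant '{"slide":[[0,0,3],[0,0,3],[0,0,3],[0,0,1]],"spin":[0,0,0,0],"fingers":[24,24,24,24]}';for i in 1; do python3 -m pendant '{"slide":[[0,0,1],[0,0,1]],"spin":[0,0],"fingers":[24,24]}';done; python3 -m pendant '{"slide":[[0,0,1]],"spin":[0],"fingers":[24]}'; python3 -c "
from h import *
info()"
```

```text
time: 18.1
tcp_pos: [0.4709, -0.0138, 0.1126]
ee_rot: [1.102, 1.274, -1.102]
wrist_force: [-0.4, 0.4, -1.5]
grip_width: 0.253
time: 18.3
tcp_pos: [0.4711, -0.0154, 0.1126]
ee_rot: [1.102, 1.274, -1.102]
wrist_force: [0.1, 1.1, -0.2]
grip_width: 0.257
time: 18.4
tcp_pos: [0.4713, -0.0164, 0.1126]
ee_rot: [1.102, 1.274, -1.102]
wrist_force: [-0.4, 0.5, 0.3]
grip_width: 0.256
t 18.40 tcp [ 0.4713 -0.0164  0.1126] gauge xy mm [19.6  0.3] toolx [-0.  0. -1.] tooly ang 0.145 toolz ang -1.426 F [-0.4  0.5  0.3] grip 0.26 q [ 0.59  0.56 -0.75  2.1   0.6   0.7  -0.41]
```

```bash
python3 -m pendant '{"slide":[[0,0,1],[0,0,1]],"spin":[0,0],"fingers":[24,24]}'; python3 -m pendant '{"slide":[[0,0,1]],"spin":[0],"fingers":[24]}'; python3 -m pendant '{"slide":[[0,0,1]],"spin":[0],"fingers":[24]}'
```

```text
time: 18.6
tcp_pos: [0.4716, -0.0184, 0.1126]
ee_rot: [1.102, 1.274, -1.102]
wrist_force: [0.3, 0.4, -0.9]
grip_width: 0.258
time: 18.7
tcp_pos: [0.4717, -0.0193, 0.1126]
ee_rot: [1.102, 1.274, -1.102]
wrist_force: [0.8, 7.5, 0.5]
grip_width: 0.257
time: 18.8
tcp_pos: [0.472, -0.0195, 0.1127]
ee_rot: [1.103, 1.275, -1.1]
wrist_force: [-0.6, 11.8, 0.3]
grip_width: 0.257
```

The force jumped to about 12 N, so the block is against the stop. I'll back off and look.

```bash
python3 -m pendant '{"slide":[[0,0,-6],[0,0,-8],[-10,0,0],[-35,0,0],[-40,0,0],[-40,0,0],[-40,0,20],[0,0,40]],"spin":[0,0,0,0,0,0,0,0],"fingers":[24,24,24,24,24,24,24,24]}';python3 -m pendant '{"slide":[[0,0,40],[0,0,40],[0,0,40],[0,0,0]],"spin":[0,0,0,0],"fingers":[24,24,24,24]}'; python3 -c "
from h import *
info();shot('wrist','pics/w11.png');shot('top','pics/t11.png')
a=cv2.imread('pics/w11.png'); cv2.imwrite('pics/m11.png',cv2.resize(a,(800,600),interpolation=cv2.INTER_CUBIC))"
```

```text
time: 19.6
tcp_pos: [0.48, -0.0641, 0.283]
ee_rot: [1.099, 1.27, -1.095]
wrist_force: [1.3, -1.3, -0.6]
grip_width: 0.255
time: 20.0
tcp_pos: [0.4956, -0.1896, 0.2778]
ee_rot: [1.106, 1.272, -1.107]
wrist_force: [0.5, 1.4, -0.6]
grip_width: 0.252
t 20.00 tcp [ 0.4956 -0.1896  0.2778] gauge xy mm [194.5  -0.8] toolx [-0. -0. -1.] tooly ang 0.139 toolz ang -1.432 F [ 0.5  1.4 -0.6] grip 0.25 q [ 1.01  0.4  -0.87  1.85  0.35  1.05  0.14]
```

View pics/m11.png

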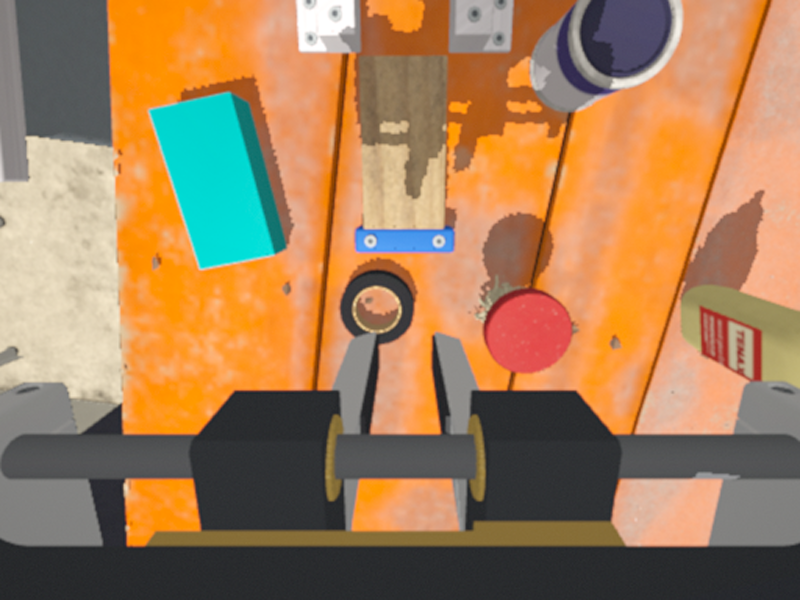

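The block rests square against the stop. Its sides run from x=358 to 447 at the rear (y=55), and its front lies along y=229. I'll check that in numbers.

```bash
python3 - <<'E'
from h import *
np.set_printoptions(precision=1,suppress=True)
c=load('pics/w11.png');s=800/512
for n,p,z in [('rearL',(357,55),.038),('rearR',(447,55),.038),('fL',(363,228),.038),('fR',(446,228),.038),('stopL',(356,229),.03),('stopR',(453,229),.03),('tape',(377,307),.018),('jar',(528,331),.093),('tin',(627,28),.085)]:
    w=crop2w(c,p,z,(0,0),s); print(n,tog(w),w*1e3)
info()
E
```

```text
rearL [ 31.  -33.5] [439.5 -32.5]
rearR [31.3 29.3] [501.6 -23.8]
fL [150.6 -32.9] [ 457.4 -150.8]
fR [150.9  31. ] [ 520.7 -141.8]
stopL [152.1 -39.3] [ 451.3 -153.2]
stopR [152.5  37.3] [ 527.1 -142.5]
tape [219.8 -25. ] [ 475.2 -218.1]
jar [215.5  82.9] [ 581.4 -198.2]
tin [ 30.7 130.3] [601.5  -8.5]
t 20.10 tcp [ 0.5 -0.2  0.3] gauge xy mm [189.8   0. ] toolx [-0.  0. -1.] tooly ang 0.144 toolz ang -1.427 F [0.4 1.  0.1] grip 0.26 q [ 1.   0.4 -0.9  1.9  0.3  1.1  0.1]
```

```bash
python3 -m pendant '{"slide":[[0,0,0],[0,0,0]],"spin":[0,0],"fingers":[24,24]}'; python3 -c "
from workcell import bot; print(bot.job_done())"
```

```text
time: 20.3
tcp_pos: [0.4959, -0.1834, 0.278]
ee_rot: [1.1, 1.275, -1.1]
wrist_force: [0.1, 0.5, 0.1]
grip_width: 0.253
the job is handed in; nothing more can be done
None
```

The pine offcut has gone through the gap and rests squarely against the blue end stop. I handed the job in at 20.3 s, and no verdict was reported. I squared and centred it with a sideways two-finger push, then pushed its rear end through the jaws until the force rose to about 12 N at the stop. It was only pushed; before that, the force readings, taken at the end of each move, stayed below about 4 N.

**Offcut:** in the last wrist picture its centre lay about 91 mm along the gauge and 1.5 mm off the middle line. It was square within about 0.02 rad, with its leading end 1–2 mm from the stop, which is within measuring error.

**Other items:** the tin, tape and jar measured within about 4 mm of where they started. The gripper was clear of everything.

**Disagreement:** the top camera once put the offcut's front about 4 mm further to one side than the wrist camera did. I relied on the close wrist view, whose gauge measurements matched the given dimensions, and the offcut went through without any rise in force.

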